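# Flip open the spice well

## Task

Get the spice well ready for refilling the mills without grasping anything. With your fingertips, first push the copper pour cup sideways along the counter, to either side, until no part of it stands in front of the walnut lid, keeping it upright; then push the lid up from under its front lip and over past upright, so that it stays open by its own weight when you let go. Do not pinch or lift the cup, do not pinch or force the lid, and leave the other things standing where they are.

Things in the scene. Friction and masses are not known exactly. Their poses are not given: they have to be found in the camera images.
- well: spice well: a fixed, open-topped terrazzo box, 120 mm deep (its x), 170 mm wide (its y), 85 mm tall. Origin: centre of its underside on the counter. x points from the front (robot side) to the hinged back, y to the left along the front, z up
- lid (a joint): hinge angle of the walnut lid, rad: 0 shut (level), about 1.5 balanced upright (over-center), 1.95 resting on its stop, leaning away from the front. The hinge is nearly free, without spring or latch: short of upright the lid falls shut, past it it falls open. The lid weighs 0.2 to 0.37 kg; lifting it by the lip takes 1 to 2 N
- lid_lip (a point): middle of the lid's front lower edge. The lid is a plain walnut board 150 mm from hinge to front edge, 170 mm wide, 12 mm thick; shut, its underside lies 86 mm above the counter and its front 30 mm overhang the well's front wall as a lip that a fingertip can get under. The point's axes turn with the lid: x from the front edge towards the hinge, y along the edge, z out of the lid's upper face
- lid_hinge (a point): middle of the hinge line at the well's back top edge, level with the lid's underside (60 mm behind the well's origin, 86 mm above the counter); the hinge line runs along the well's y. Axes as for the lip
- cup: copper pour cup, loose and open at the top: 56 mm across the foot, 64 mm across the rim, 85 mm tall, wall 3 mm, a small spout at the rim, 0.15 to 0.31 kg. Origin: centre of its underside, z up. It starts just in front of the lip, 62 to 75 mm from the lip's edge to the cup's axis. There is free counter on both sides of it to slide it clear of the lid, up to about 150 mm from the well's middle line
- shaker: cobalt glass salt shaker with a steel cap, 48 mm across the foot, 88 mm tall, stands loose beside the well and stays where it is. Origin: centre of its underside, z up
- ramekin: bone white ceramic ramekin, 80 mm across, 42 mm tall, stands loose beside the well and stays where it is. Origin: centre of its underside, z up
- steel_mill: plain stainless steel mill, 50 mm across, 148 mm tall, stands loose beside the well and stays where it is. Origin: centre of its underside, z up
- wood_mill: turned walnut pepper mill, 54 mm across, 150 mm tall, stands loose beside the well and stays where it is. Origin: centre of its underside, z up
- jar: glass jar with a steel lid, 68 mm across, 100 mm tall, stands loose beside the well and stays where it is. Origin: centre of its underside, z up
- bowl: small steel bowl, 100 mm across, 40 mm tall, stands loose beside the well and stays where it is. Origin: centre of its underside, z up
Not all that is in view belongs to the job. Of the things like the well, leave any that is blue or red; of the rest the smaller one is meant.

How it is judged:
By the outcome, as a careful person would: the job done as asked, in the order asked, and still so for the second after the job is handed in, with the robot touching nothing.
It also fails if it takes over 58 s, if anything falls off the work surface, if the arm or the gripper's body presses on something with over 40 N, if the wrist force passes 120 N, or if a joint passes its speed limit or range.

## Robot

A 6-joint arm with a two-finger parallel gripper is mounted at the origin on the work surface. World frame = base frame: x ahead of the robot, y to its left, z up, the work surface at z = 0. Lengths are in mm, angles in rad, forces in N, time in s.
With the tool pointing down it reaches from about 325 to 775 mm from the base axis. Payload 9.3 kg.
Tool frame: the origin (TCP) lies midway between the tips of the shut fingers; the grasp point (between the pads) lies 19 mm behind it; z points along the fingers, y is the line along which they close (so a half turn about z gives the same grasp; the last joint's range is limited). The gripper opens to 85 mm and grips with 20 to 120 N. Pads are 22 mm wide; open, the fingers measure 114 mm over their backs; the gripper's body (76 mm by 85 mm) begins 54 mm behind the grasp point. The pads swing forward as they close: fully open they stand 13 mm farther back than shut.
Start: joints at [0.949, 0.259, 0.021, 1.334, 0, 1.418], TCP at [248.499, 490.657, 231.279] pointing down, gripper open.
Joint ranges: [-3.04, 3.04], [-0.91, 1.82], [-1.04, 1.36], [-1.92, 1.95], [-1.52, 1.45], [-3.14, 3.14]. Speed limits (rad/s): [2.22, 2.22, 2.79, 3.14, 3.14, 3.14].

## Interface

Orientations are given as a unit quaternion [x, y, z, w].
In Python, from plant import r, optics, spotter gives the robot as it stands. The module is installed in compiled form; this text tells all that it offers.
- The arm moves only by the shell command python3 -m creep 'ROWS' [FORCE]. ROWS is JSON, a list of rows, each an object of numbers: "ax", "ay", "az": the turn, a rotation vector about the world's x, y, z in degrees; "tx", "ty", "tz": the shift along the world's x, y, z in cm; "fingers": the closure, from 0 (fully open) to 1 (shut). A call has exactly 10 rows; each row is the pose to reach, as a shift and turn from the pose commanded when the call began; what a row does not reach only later rows make up. A row lasts 1/10 s, in which the tool goes at most 50 mm and 8.59 degrees, less where a joint would pass 70% of its speed; a pose out of reach is approached as far as the arm can. A call with a gripper value outside its range is refused whole. The fingers move at their own pace and stop on an object; FORCE is the grip in N (left out, the last holds). Time passes only in rows, so rows that repeat a pose let the fingers close, or fill a call up. It gives the time, the measured TCP pose, the force, the opening and the grip force at its end, in the units of the state.
- r.read_state(): the state, without advancing time (a new reading comes with each control period).
- optics.capture(name): name is "scene" or "top"; returns a dict with "img" (420x560x3 uint8, blue, green, red), "range_z" (420x560 float32, mm along the optical axis (not along the pixel's ray), 0 where there is no reading), "fx", "fy", "cx", "cy" (pixels), "R" (3x3) and "t" (3): a world point X has camera coordinates R X + t. Camera axes: x right, y down, z forward; pixel columns grow to the right and rows downward; lengths in mm; the calibration is good to about 2 mm. A picture is of the moment at which its call begins.
- r.finish_job(): hands the job in; it is judged then, once.
Trained networks look in a picture, given as the dict that the camera call returned (one of the last four; its "shot" number tells which), for a name from the list of things; names that differ only in an ending like _2 or _b are one class to them, and where a whole thing is asked for, a point or a joint stands for the part that bears it (a point fixed in the world has none). Each returns a list of dicts, best first, with "p" (0 to 1); they miss things now and then, are a little off and sometimes report something else, mostly with a low value. They report only what shows in the picture. A call takes as long as a camera call. They do not tell look-alikes from the thing itself.
- spotter.boxes_of(name, picture): "uv" ([column, row] in pixels, amid what is visible of it).
- spotter.mark_of(name, picture): "uv" ([column, row] in pixels: a listed point, or the origin of a listed thing).
The state is a dict: "clock": time; "joints": joint angles; "qvel": joint speeds; "joint_efforts": joint torques, N m; "eef_pos": TCP position; "eef_rot": TCP orientation; "force": force on the tool from outside, world axes, zero at the start; "torque": the same for the moment, N m; "opening": finger opening in mm; "grip_force": force on a finger pad.
Only numpy, scipy, OpenCV 4.12 (cv2) and the standard library are available. Lean on these libraries where they do the work, as an engineer would, in place of code of your own. Each camera call takes 0.05 s, during which the arm holds its last target. There are 200 camera calls.

## Working session

There is one attempt and no reset: what is moved stays moved. The work goes in short steps, Python scripts to look and compute and a shell command to move; the robot and the scene stay as the last step left them, time stands still between calls to the robot, and variables do not carry over. Pictures are saved under pics/ and viewed, at most 10 in all, crops included, and the job is handed in when it is done.

```bash
mkdir -p pics
cat > h.py <<'E'
import numpy as np, cv2
from plant import r, optics, spotter
def ray(P,uv,z=None,d=None):
    R=np.array(P["R"]);t=np.array(P["t"]);v=np.array([(uv[0]-P["cx"])/P["fx"],(uv[1]-P["cy"])/P["fy"],1.])
    if d is not None: return R.T@(v*d-t)
    c=-R.T@t; w=R.T@v; return c+w*(z-c[2])/w[2]
def cloud(P):
    v,u=np.mgrid[:420,:560]; Z=P["range_z"]
    X=np.stack([(u-P["cx"])/P["fx"]*Z,(v-P["cy"])/P["fy"]*Z,Z],-1)
    X=(X-np.array(P["t"]))@np.array(P["R"]); X[Z==0]=np.nan; return X
E
python3 - <<'E'
from h import *
Z={"lid_lip":86,"lid_hinge":86}
s=r.read_state();print({k:np.round(s[k],3) for k in("clock","eef_pos","eef_rot","opening")})
ims=[]
for n in("scene","top"):
    P=optics.capture(n);ims.append(P["img"]);cv2.imwrite(f"pics/{n}0.png",P["img"]);np.savez(f"{n}0.npz",**P)
    for k in("well","lid_lip","lid_hinge","cup","shaker","ramekin","steel_mill","wood_mill","jar","bowl"):
        print(n,k,[(round(d["p"],2),np.round(d["uv"]).astype(int).tolist(),np.round(ray(P,d["uv"],Z.get(k,0))).astype(int).tolist()) for d in spotter.mark_of(k,P)[:4]])
E
```

```text
{'clock': np.float64(0.0), 'eef_pos': array([248.336, 490.424, 230.627]), 'eef_rot': array([ 0.232,  0.973, -0.001, -0.   ]), 'opening': np.float64(85.316)}
scene well [(0.97, [385, 236], [378, 380, 0]), (0.94, [226, 247], [611, -49, 0]), (0.7, [216, 144], [221, -293, 0]), (0.69, [370, 333], [701, 427, 0])]
scene lid_lip [(0.84, [384, 289], [610, 424, 86]), (0.83, [223, 94], [49, -348, 86]), (0.81, [385, 193], [284, 340, 86]), (0.8, [238, 209], [525, -45, 86])]
scene lid_hinge [(0.83, [368, 341], [763, 426, 86]), (0.7, [220, 249], [670, -26, 86]), (0.58, [393, 231], [418, 399, 86])]
scene cup [(0.84, [242, 210], [460, -68, 0]), (0.45, [166, 206], [546, -300, 0])]
scene shaker [(0.78, [312, 230], [446, 168, 0])]
scene ramekin [(0.55, [164, 204], [540, -310, 0])]
scene steel_mill [(0.65, [283, 267], [606, 137, 0]), (0.19, [311, 234], [461, 170, 0])]
scene wood_mill [(0.65, [170, 248], [681, -202, 0])]
scene jar [(0.71, [311, 280], [615, 226, 0])]
scene bowl [(0.43, [311, 280], [612, 227, 0])]
top well [(0.98, [412, 317], [209, -295, 0]), (0.89, [308, 158], [613, -39, 0]), (0.71, [147, 251], [370, 372, 0]), (0.24, [416, 141], [662, -324, 0])]
top lid_lip [(0.93, [321, 187], [521, -62, 86]), (0.85, [126, 146], [618, 409, 86]), (0.6, [154, 283], [292, 328, 86]), (0.56, [446, 375], [91, -341, 86])]
top lid_hinge [(0.91, [123, 92], [757, 424, 86]), (0.75, [308, 124], [676, -31, 86]), (0.56, [130, 227], [422, 390, 86])]
top cup [(0.85, [326, 216], [461, -84, 0])]
top shaker [(0.75, [228, 218], [457, 168, 0])]
top ramekin [(0.77, [410, 188], [535, -302, 0]), (0.61, [323, 186], [539, -78, 0])]
top steel_mill [(0.83, [244, 160], [609, 130, 0])]
top wood_mill [(0.79, [373, 136], [675, -210, 0])]
top jar [(0.76, [210, 159], [610, 216, 0])]
top bowl [(0.73, [418, 141], [661, -327, 0]), (0.58, [308, 160], [609, -39, 0])]
```

View pics/scene0.png

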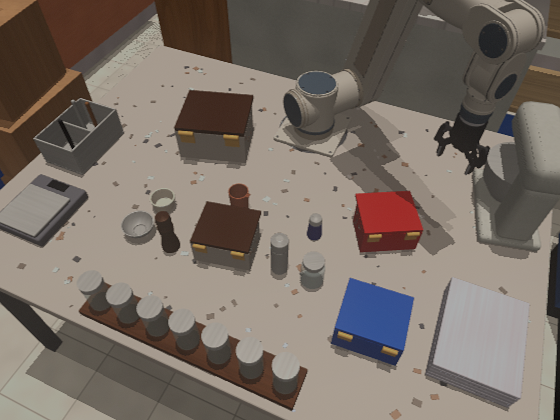

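View pics/top0.png

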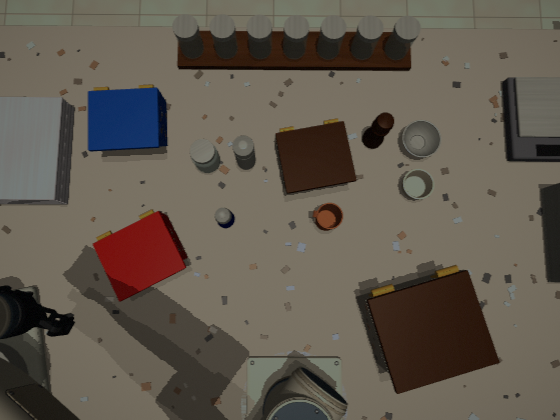

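Lid candidates in the top view are blue (127,118), red (140,255), large walnut (433,330) and small walnut (315,157). Blue and red are ruled out, and the smaller of the other two is (315,157), with the copper cup in front of it at (328,217). I'll measure these in depth and check the choice in a crop.

Run:
```python
from h import *
P=dict(np.load("top0.npz"));X=cloud(P)
reg=np.zeros((420,560),bool);reg[110:205,265:365]=1
m=reg&(X[...,2]>88)&(X[...,2]<108)
n,l,st,_=cv2.connectedComponentsWithStats(m.astype(np.uint8));i=1+np.argmax(st[1:,4])
p=X[l==i];print("lid z",np.median(p[:,2]),len(p));rc=cv2.minAreaRect(p[:,:2].astype(np.float32));print(rc,cv2.boxPoints(rc).round().tolist())
reg[:]=0;reg[195:240,305:355]=1
q=X[reg&(X[...,2]>77)&(X[...,2]<95)];print("rim",len(q),cv2.minEnclosingCircle(q[:,:2].astype(np.float32)),np.median(q[:,2]))
for nm,(u,v,w) in {"shaker":(225,216,25),"steel":(244,152,22),"wood":(378,130,22)}.items():
    y=X[v-w:v+w,u-w:u+w].reshape(-1,3);y=y[y[:,2]>40];print(nm,y.min(0).round(),y.max(0).round())
cv2.imwrite("pics/crop0.png",cv2.resize(P["img"][100:250,200:440],(800,500),interpolation=cv2.INTER_CUBIC))
```

```text
lid z 96.36965301673953 4434
((599.0220947265625, -45.65556335449219), (161.6407470703125, 170.16188049316406), 11.012869834899902) [[503.0, 22.0], [536.0, -145.0], [695.0, -114.0], [662.0, 53.0]]
rim 148 ((452.8740539550781, -76.24365997314453), 36.000267028808594) 83.09420715461258
shaker [433. 155.  40.] [472. 194.  92.]
steel [582. 100.  41.] [632. 149. 152.]
wood [ 645. -225.   40.] [ 689. -182.  152.]
```

View pics/crop0.png

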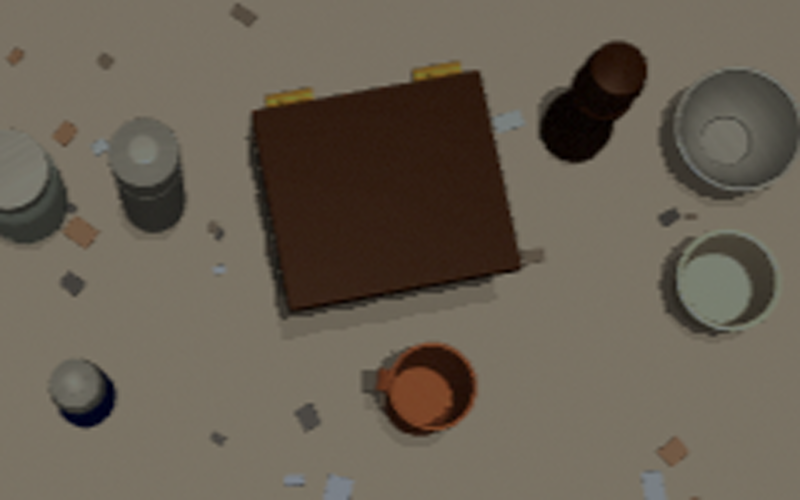

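The crop confirms the choice: a plain walnut lid with its gold hinges at the back, and the cup right in front of its lip with the spout to the left. The well's yaw is 11°, the lip is at about (520,-62) and the cup at about (453,-78). I'll push the cup right (−y), cradled low between two half-open, tilted fingertips.

```bash
python3 -m creep '[{"tx":2,"ty":-5,"az":-5,"fingers":0.5},{"tx":4,"ty":-10,"az":-10,"fingers":0.5},{"tx":6,"ty":-14,"az":-16,"fingers":0.5},{"tx":8,"ty":-19,"az":-22,"fingers":0.5},{"tx":10,"ty":-23,"az":-28,"fingers":0.5},{"tx":12,"ty":-28,"az":-34,"fingers":0.5},{"tx":14,"ty":-33,"az":-40,"fingers":0.5},{"tx":16,"ty":-38,"az":-46,"fingers":0.5},{"tx":18,"ty":-42,"az":-52,"fingers":0.5},{"tx":19,"ty":-46,"az":-52,"fingers":0.5}]' 20
python3 -c "
from h import *
s=r.read_state();print(s['joints'],s['eef_rot'],s['eef_pos'],s['opening'],s['clock'])"
```

```text
[ 9.49433782e-01  2.58606217e-01  2.14852270e-02  1.33367700e+00
 -1.00780172e-05  1.41821144e+00] [ 2.32248568e-01  9.72656467e-01 -2.67058812e-06  4.35304599e-06] [248.4869903  490.66646669 231.26952227] 85.1571779895413 1.1invalid input
```

```bash
python3 -m creep '[{"ax":0,"ay":0,"az":-5,"tx":2,"ty":-5,"tz":0,"fingers":0.5},{"ax":0,"ay":0,"az":-10,"tx":4,"ty":-10,"tz":0,"fingers":0.5},{"ax":0,"ay":0,"az":-16,"tx":6,"ty":-14,"tz":0,"fingers":0.5},{"ax":0,"ay":0,"az":-22,"tx":8,"ty":-19,"tz":0,"fingers":0.5},{"ax":0,"ay":0,"az":-28,"tx":10,"ty":-23,"tz":0,"fingers":0.5},{"ax":0,"ay":0,"az":-34,"tx":12,"ty":-28,"tz":0,"fingers":0.5},{"ax":0,"ay":0,"az":-40,"tx":14,"ty":-33,"tz":0,"fingers":0.5},{"ax":0,"ay":0,"az":-46,"tx":16,"ty":-38,"tz":0,"fingers":0.5},{"ax":0,"ay":0,"az":-52,"tx":18,"ty":-42,"tz":0,"fingers":0.5},{"ax":0,"ay":0,"az":-52,"tx":19,"ty":-46,"tz":0,"fingers":0.5}]' 20
python3 -c "
from h import *
s=r.read_state();print(s['joints'],s['eef_rot'],s['eef_pos'],s['opening'],s['clock'])"
```

```text
clock: 2.1
eef_pos: [439.4, 28.5, 231.4]
eef_rot: [0.637, 0.771, 0.0, 0.0]
force: [0.3, 0.7, 0.6]
opening: 42.6
grip_force: 0.0
[-1.26281250e-01  7.04593377e-02 -2.12034834e-01  1.28729206e+00
  9.75782587e-05  1.25391804e+00] [6.36613929e-01 7.71182499e-01 3.11144731e-04 4.00804320e-04] [439.41174358  28.5137072  231.44957406] 42.63615348137394 2.1
```

```bash
python3 -m creep '[{"ax":-8,"ay":-1.6,"az":0,"tx":0,"ty":-1,"tz":-1,"fingers":0.5},{"ax":-16,"ay":-3.2,"az":0,"tx":0,"ty":-2,"tz":-3,"fingers":0.5},{"ax":-24.5,"ay":-4.8,"az":0,"tx":0,"ty":-3,"tz":-6,"fingers":0.5},{"ax":-24.5,"ay":-4.8,"az":0,"tx":0,"ty":-3,"tz":-9,"fingers":0.5},{"ax":-24.5,"ay":-4.8,"az":0,"tx":0,"ty":-3,"tz":-12,"fingers":0.5},{"ax":-24.5,"ay":-4.8,"az":0,"tx":0,"ty":-3,"tz":-15,"fingers":0.5},{"ax":-24.5,"ay":-4.8,"az":0,"tx":0,"ty":-3,"tz":-17.5,"fingers":0.5},{"ax":-24.5,"ay":-4.8,"az":0,"tx":0,"ty":-3,"tz":-19.5,"fingers":0.5},{"ax":-24.5,"ay":-4.8,"az":0,"tx":0,"ty":-3,"tz":-21,"fingers":0.5},{"ax":-24.5,"ay":-4.8,"az":0,"tx":0,"ty":-3,"tz":-21.5,"fingers":0.5}]'
python3 - <<'E'
from h import *
P=optics.capture("scene");T=optics.capture("top")
print(r.read_state()["joints"])
cv2.imwrite("pics/pre.png",np.hstack([cv2.resize(P["img"][120:300,120:380],(400,277)),cv2.resize(T["img"][100:280,190:450],(400,277))]))
E
```

```text
clock: 3.1
eef_pos: [437.8, 0.6, 15.0]
eef_rot: [0.62, 0.754, -0.138, 0.166]
force: [0.1, 0.4, 0.5]
opening: 42.6
grip_force: 0.0
[ 0.09319465  0.27930556 -0.66187597  0.58411845 -0.43340069  1.45933499]
```

View pics/pre.png

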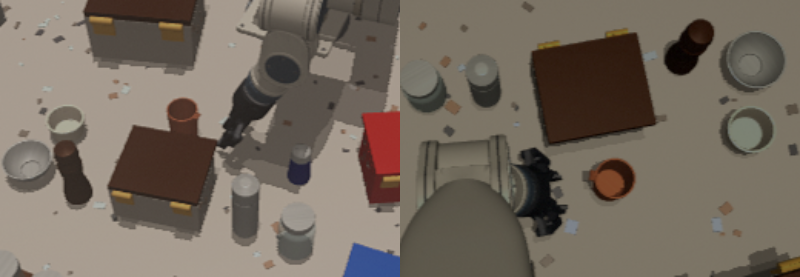

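The fingertips are left of the cup and aligned with it (right panel: fingers at about (552,192), cup at (613,178), on the push line). I'll push along −y of the well.

```bash
python3 -m creep '[{"ax":0,"ay":0,"az":0,"tx":0.25,"ty":-1.5,"tz":0,"fingers":0.5},{"ax":0,"ay":0,"az":0,"tx":0.55,"ty":-2.8,"tz":0,"fingers":0.5},{"ax":0,"ay":0,"az":0,"tx":0.7,"ty":-3.6,"tz":0,"fingers":0.5},{"ax":0,"ay":0,"az":0,"tx":0.85,"ty":-4.3,"tz":0,"fingers":0.5},{"ax":0,"ay":0,"az":0,"tx":1,"ty":-5,"tz":0,"fingers":0.5},{"ax":0,"ay":0,"az":0,"tx":1.1,"ty":-5.7,"tz":0,"fingers":0.5},{"ax":0,"ay":0,"az":0,"tx":1.25,"ty":-6.4,"tz":0,"fingers":0.5},{"ax":0,"ay":0,"az":0,"tx":1.4,"ty":-7.1,"tz":0,"fingers":0.5},{"ax":0,"ay":0,"az":0,"tx":1.5,"ty":-7.8,"tz":0,"fingers":0.5},{"ax":0,"ay":0,"az":0,"tx":1.6,"ty":-8.3,"tz":0,"fingers":0.5}]'
cat > cup.py <<'E'
from h import *
import sys
T=optics.capture("top");X=cloud(T)
L=np.array([519.5,-61.5]);wx=np.array([.982,.191]);wy=np.array([-.191,.982])
b=T["img"].astype(int)
m=(b[...,2]>b[...,0]*2)&(b[...,2]>60)&(X[...,2]>70)&(X[...,2]<95)&(X[...,0]>380)&(X[...,0]<530)&(X[...,1]<0)&(X[...,1]>-290)
q=X[m][:,:2]-L
q=np.c_[q@wx,q@wy];print(len(q),"well-frame x",q[:,0].min(),q[:,0].max(),"y",q[:,1].min(),q[:,1].max())
d=spotter.mark_of("cup",T)[:2];print([(e["p"],ray(T,e["uv"],0).round()) for e in d])
E
python3 cup.py
```

```text
clock: 4.2
eef_pos: [454.6, -82.9, 16.3]
eef_rot: [0.62, 0.754, -0.137, 0.167]
force: [0.3, 1.7, 0.6]
opening: 42.8
grip_force: 1.1
117 well-frame x -100.52711963345195 -38.744985321196616 y -64.51080655317452 3.1578858378450376
[(0.84, array([ 454., -108.,    0.]))]
```

```bash
python3 -m creep '[{"ax":0,"ay":0,"az":0,"tx":0.2,"ty":-0.8,"tz":0,"fingers":0.5},{"ax":0,"ay":0,"az":0,"tx":0.4,"ty":-1.8,"tz":0,"fingers":0.5},{"ax":0,"ay":0,"az":0,"tx":0.6,"ty":-2.9,"tz":0,"fingers":0.5},{"ax":0,"ay":0,"az":0,"tx":0.8,"ty":-4,"tz":0,"fingers":0.5},{"ax":0,"ay":0,"az":0,"tx":1,"ty":-5.1,"tz":0,"fingers":0.5},{"ax":0,"ay":0,"az":0,"tx":1.2,"ty":-6.2,"tz":0,"fingers":0.5},{"ax":0,"ay":0,"az":0,"tx":1.4,"ty":-7.3,"tz":0,"fingers":0.5},{"ax":0,"ay":0,"az":0,"tx":1.6,"ty":-8.4,"tz":0,"fingers":0.5},{"ax":0,"ay":0,"az":0,"tx":1.8,"ty":-9.2,"tz":0,"fingers":0.5},{"ax":0,"ay":0,"az":0,"tx":1.9,"ty":-9.8,"tz":0,"fingers":0.5}]'
python3 cup.py
```

```text
clock: 5.3
eef_pos: [473.6, -181.2, 16.2]
eef_rot: [0.62, 0.754, -0.137, 0.167]
force: [0.3, 0.8, 0.1]
opening: 42.9
grip_force: 0.8
75 well-frame x -99.86655467028194 -39.1097151098744 y -164.30194198415134 -105.63577063267195
[(0.69, array([ 475., -207.,    0.]))]
```

```bash
python3 -m creep '[{"ax":0,"ay":0,"az":0,"tx":0.05,"ty":-0.3,"tz":0,"fingers":0.5},{"ax":0,"ay":0,"az":0,"tx":0.1,"ty":-0.6,"tz":0,"fingers":0.5},{"ax":0,"ay":0,"az":0,"tx":0,"ty":0,"tz":0,"fingers":0.5},{"ax":0,"ay":0,"az":0,"tx":-0.3,"ty":1.5,"tz":0,"fingers":0.5},{"ax":0,"ay":0,"az":0,"tx":-0.8,"ty":4,"tz":0,"fingers":0.5},{"ax":0,"ay":0,"az":0,"tx":-1.5,"ty":6,"tz":2,"fingers":0.5},{"ax":0,"ay":0,"az":0,"tx":-3,"ty":7,"tz":6,"fingers":0.5},{"ax":0,"ay":0,"az":0,"tx":-5,"ty":7,"tz":10,"fingers":1},{"ax":0,"ay":0,"az":0,"tx":-7,"ty":7,"tz":14,"fingers":1},{"ax":0,"ay":0,"az":0,"tx":-8,"ty":7,"tz":17,"fingers":1}]'
python3 cup.py
python3 - <<'E'
from h import *
from scipy.spatial.transform import Rotation as R
s=r.read_state();print(s["joints"].__repr__(),s["eef_pos"])
C=R.from_quat(s["eef_rot"]);wx=np.array([.982,.191,0]);wy=np.array([-.191,.982,0])
for p in(45,25,15):
  for sg in(1,-1):
    z=wx*np.cos(np.radians(p))-np.array([0,0,1])*np.sin(np.radians(p));y=sg*wy
    T=R.from_matrix(np.c_[np.cross(y,z),y,z]);print(p,sg,(T*C.inv()).as_rotvec(degrees=True).round(1))
E
```

```text
clock: 6.4
eef_pos: [392.2, -109.7, 188.7]
eef_rot: [0.62, 0.754, -0.137, 0.168]
force: [1.4, -0.5, -1.0]
opening: 0.7
grip_force: 0.0
115 well-frame x -100.10736259392442 -38.35313885615966 y -171.01329047792578 -101.73466853850015
[(0.62, array([ 473., -214.,    0.]))]
array([-0.19535196, -0.04845152, -0.51858379,  0.91845794, -0.40164941,
        1.1448271 ]) [ 394.04708184 -110.19429235  190.41419387]
45 1 [-12.6 -18.1  88.8]
45 -1 [ 64.1 -42.7 -77.5]
25 1 [-24.9 -36.4  85.8]
25 -1 [ 81.6 -54.5 -69.1]
15 1 [-31.  -45.5  83.5]
15 -1 [ 90.1 -60.3 -64. ]
```

The cup now lies entirely outside the lid's width (17 mm clear of its edge) and is upright. Next I turn the tool to point forward.

```bash
python3 -m creep '[{"ax":-2.1,"ay":-3,"az":7.1,"tx":1,"ty":0.4,"tz":0.5,"fingers":1},{"ax":-4.1,"ay":-6,"az":14.2,"tx":2,"ty":0.8,"tz":1,"fingers":1},{"ax":-6.2,"ay":-9.1,"az":21.3,"tx":3,"ty":1.2,"tz":1,"fingers":1},{"ax":-8.2,"ay":-12.1,"az":28.4,"tx":4,"ty":1.6,"tz":1,"fingers":1},{"ax":-10.3,"ay":-15.1,"az":35.6,"tx":5,"ty":2,"tz":1,"fingers":1},{"ax":-12.4,"ay":-18.1,"az":42.7,"tx":6,"ty":2.4,"tz":1,"fingers":1},{"ax":-14.4,"ay":-21.1,"az":49.8,"tx":7,"ty":2.8,"tz":1,"fingers":1},{"ax":-16.5,"ay":-24.2,"az":56.9,"tx":7.6,"ty":3.5,"tz":1,"fingers":1},{"ax":-18.5,"ay":-27.2,"az":64,"tx":7.6,"ty":3.5,"tz":1,"fingers":1},{"ax":-20.6,"ay":-30.2,"az":71.1,"tx":7.6,"ty":3.5,"tz":1,"fingers":1}]'
python3 -m creep '[{"ax":-2.1,"ay":-3.1,"az":7.3,"tx":0,"ty":0,"tz":0,"fingers":1},{"ax":-4.3,"ay":-6.2,"az":14.7,"tx":0,"ty":0,"tz":0,"fingers":1},{"ax":-4.3,"ay":-6.2,"az":14.7,"tx":0,"ty":0,"tz":-2,"fingers":1},{"ax":-4.3,"ay":-6.2,"az":14.7,"tx":0,"ty":0,"tz":-3,"fingers":1},{"ax":-4.3,"ay":-6.2,"az":14.7,"tx":0,"ty":0,"tz":-4,"fingers":1},{"ax":-4.3,"ay":-6.2,"az":14.7,"tx":0,"ty":0,"tz":-5,"fingers":1},{"ax":-4.3,"ay":-6.2,"az":14.7,"tx":0,"ty":0,"tz":-6,"fingers":1},{"ax":-4.3,"ay":-6.2,"az":14.7,"tx":0,"ty":0,"tz":-7,"fingers":1},{"ax":-4.3,"ay":-6.2,"az":14.7,"tx":0,"ty":0,"tz":-7,"fingers":1},{"ax":-4.3,"ay":-6.2,"az":14.7,"tx":0,"ty":0,"tz":-7,"fingers":1}]'
cat > st.py <<'E'
from h import *
from scipy.spatial.transform import Rotation as R
s=r.read_state();print(np.round(s["joints"],2),np.round(s["eef_pos"],1),s["clock"]);M=R.from_quat(s["eef_rot"]).as_matrix();print("y",M[:,1].round(3),"z",M[:,2].round(3))
E
python3 st.py
```

```text
clock: 7.5
eef_pos: [476.6, -80.2, 216.9]
eef_rot: [0.045, 0.874, 0.019, 0.484]
force: [-0.1, 1.1, -0.6]
opening: 0.3
grip_force: 0.0
clock: 8.5
eef_pos: [484.7, -104.5, 176.6]
eef_rot: [-0.092, 0.855, 0.062, 0.507]
force: [-0.1, 0.1, 0.5]
opening: 0.2
grip_force: 0.0
[-0.91 -0.07 -1.04 -0.06  0.92 -0.79] [ 484.7 -104.5  176.6] 8.5
y [-0.22   0.975  0.013] z [ 0.856  0.199 -0.478]
```

Joint 3 hits its limit at 25° pitch that close in. I'll use a steeper tool (about 50° below horizontal) with some yaw, which still gets the fingertip edge under the lip.

```bash
cat > tgt.py <<'E'
from h import *
from scipy.spatial.transform import Rotation as R
import sys
p,a,*pos=map(float,sys.argv[1:]);p,a=np.radians([p,a]);pos=np.array(pos)
s=r.read_state();C=R.from_quat(s["eef_rot"]);f=np.array([np.cos(a),np.sin(a),0]);y=np.array([-np.sin(a),np.cos(a),0])
z=f*np.cos(p)-np.array([0,0,np.sin(p)])
v=(R.from_matrix(np.c_[np.cross(y,z),y,z])*C.inv()).as_rotvec(degrees=True)
print("rot",v.round(1),np.linalg.norm(v).round(1),"shift cm",((pos-s["eef_pos"])/10).round(2),np.round(s["joints"],2),s["clock"])
E
python3 tgt.py 50 20 480 -75 160;python3 tgt.py 50 11 480 -75 160
```

```text
rot [-6.8 20.4  7.3] 22.7 shift cm [-0.47  2.95 -1.66] [-0.91 -0.07 -1.04 -0.06  0.92 -0.79] 8.5
rot [-5.1 20.8 -1.6] 21.5 shift cm [-0.47  2.95 -1.66] [-0.91 -0.07 -1.04 -0.06  0.92 -0.79] 8.5
```

```bash
python3 -m creep '[{"ax":-2.3,"ay":6.8,"az":2.4,"tx":0,"ty":1,"tz":0,"fingers":1},{"ax":-4.6,"ay":13.6,"az":4.8,"tx":0,"ty":2,"tz":0,"fingers":1},{"ax":-6.8,"ay":20.4,"az":7.3,"tx":-0.5,"ty":3,"tz":0,"fingers":1},{"ax":-6.8,"ay":20.4,"az":7.3,"tx":-0.5,"ty":3,"tz":0,"fingers":1},{"ax":-6.8,"ay":20.4,"az":7.3,"tx":-0.5,"ty":3,"tz":0,"fingers":1},{"ax":-6.8,"ay":20.4,"az":7.3,"tx":-0.5,"ty":3,"tz":0,"fingers":1},{"ax":-6.8,"ay":20.4,"az":7.3,"tx":-0.5,"ty":3,"tz":-0.5,"fingers":1},{"ax":-6.8,"ay":20.4,"az":7.3,"tx":-0.5,"ty":3,"tz":-1,"fingers":1},{"ax":-6.8,"ay":20.4,"az":7.3,"tx":-0.5,"ty":3,"tz":-1.5,"fingers":1},{"ax":-6.8,"ay":20.4,"az":7.3,"tx":-0.5,"ty":3,"tz":-1.5,"fingers":1}]'
python3 st.py; python3 tgt.py 50 20 480 -75 65
```

```text
clock: 9.5
eef_pos: [479.2, -74.6, 160.5]
eef_rot: [-0.163, 0.926, 0.059, 0.336]
force: [-0.5, 0.2, 0.3]
opening: 0.4
grip_force: 0.0
[-0.69 -0.08 -0.77  0.48  0.58 -0.91] [479.2 -74.6 160.5] 9.5
y [-0.341  0.94   0.   ] z [ 0.604  0.219 -0.767]
rot [ 0.  -0.1  0.1] 0.1 shift cm [ 0.08 -0.04 -9.55] [-0.69 -0.08 -0.77  0.48  0.58 -0.91] 9.5
```

```bash
python3 -m creep '[{"ax":0,"ay":0,"az":0,"tx":0,"ty":0,"tz":-2,"fingers":1},{"ax":0,"ay":0,"az":0,"tx":0,"ty":0,"tz":-4,"fingers":1},{"ax":0,"ay":0,"az":0,"tx":0,"ty":0,"tz":-6,"fingers":1},{"ax":0,"ay":0,"az":0,"tx":0,"ty":0,"tz":-8,"fingers":1},{"ax":0,"ay":0,"az":0,"tx":0,"ty":0,"tz":-9,"fingers":1},{"ax":0,"ay":0,"az":0,"tx":0,"ty":0,"tz":-10,"fingers":1},{"ax":0,"ay":0,"az":0,"tx":0,"ty":0,"tz":-10.5,"fingers":1},{"ax":0,"ay":0,"az":0,"tx":0,"ty":0,"tz":-10.5,"fingers":1},{"ax":0,"ay":0,"az":0,"tx":0,"ty":0,"tz":-10.5,"fingers":1},{"ax":0,"ay":0,"az":0,"tx":0,"ty":0,"tz":-10.5,"fingers":1}]'
python3 st.py
python3 - <<'E'
from h import *
P=optics.capture("scene");T=optics.capture("top")
cv2.imwrite("pics/pre2.png",np.hstack([cv2.resize(P["img"][120:300,120:380],(400,277)),cv2.resize(T["img"][100:280,190:450],(400,277))]))
E
```

```text
clock: 10.5
eef_pos: [480.0, -74.9, 57.3]
eef_rot: [-0.163, 0.925, 0.058, 0.337]
force: [-0.0, -0.5, -0.2]
opening: -0.1
grip_force: 0.0
[-0.69  0.1  -0.96  0.11  0.58 -0.91] [480.  -74.9  57.3] 10.5
y [-0.342  0.94  -0.002] z [ 0.605  0.218 -0.766]
```

View pics/pre2.png

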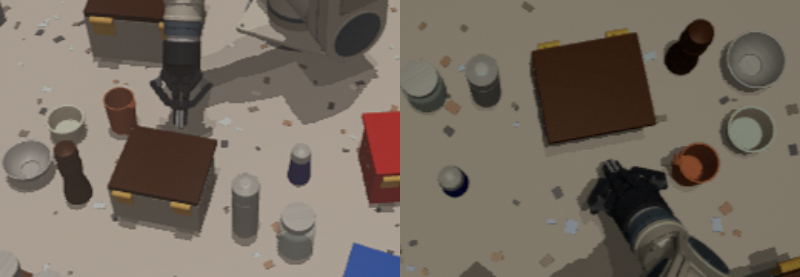

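The cup is right of the gripper, clear of the lid, and the fingertip is in front of and below the lip (top view tip at about (612,165), lip edge at row ~140). I'll shift a bit left, away from the cup, then slip forward under the lip.

```bash
python3 -m creep '[{"ax":0,"ay":0,"az":0,"tx":-0.2,"ty":0.8,"tz":0,"fingers":1},{"ax":0,"ay":0,"az":0,"tx":-0.4,"ty":1.6,"tz":0,"fingers":1},{"ax":0,"ay":0,"az":0,"tx":-0.5,"ty":2.5,"tz":0,"fingers":1},{"ax":0,"ay":0,"az":0,"tx":0.5,"ty":2.7,"tz":0,"fingers":1},{"ax":0,"ay":0,"az":0,"tx":1.5,"ty":2.9,"tz":0,"fingers":1},{"ax":0,"ay":0,"az":0,"tx":2.3,"ty":3,"tz":0,"fingers":1},{"ax":0,"ay":0,"az":0,"tx":3,"ty":3.1,"tz":0,"fingers":1},{"ax":0,"ay":0,"az":0,"tx":3.5,"ty":3.2,"tz":0,"fingers":1},{"ax":0,"ay":0,"az":0,"tx":3.9,"ty":3.3,"tz":0,"fingers":1},{"ax":0,"ay":0,"az":0,"tx":3.9,"ty":3.3,"tz":0,"fingers":1}]'
python3 st.py
```

```text
clock: 11.6
eef_pos: [519.0, -41.6, 56.6]
eef_rot: [-0.163, 0.925, 0.059, 0.337]
force: [0.5, -0.2, -0.2]
opening: 0.1
grip_force: 0.0
[-0.54  0.14 -0.93  0.02  0.52 -0.75] [519.  -41.6  56.6] 11.6
y [-0.342  0.94  -0.001] z [ 0.604  0.219 -0.766]
```

```bash
python3 -m creep '[{"ax":0,"ay":0,"az":0,"tx":0.1,"ty":0,"tz":1,"fingers":1},{"ax":0,"ay":0,"az":0,"tx":0.2,"ty":0,"tz":2.1,"fingers":1},{"ax":0,"ay":0,"az":0,"tx":0.3,"ty":0.05,"tz":3.2,"fingers":1},{"ax":0,"ay":0,"az":0,"tx":0.4,"ty":0.1,"tz":4.3,"fingers":1},{"ax":0,"ay":0,"az":0,"tx":0.8,"ty":0.15,"tz":5.2,"fingers":1},{"ax":0,"ay":0,"az":0,"tx":1.3,"ty":0.25,"tz":6.2,"fingers":1},{"ax":0,"ay":0,"az":0,"tx":1.7,"ty":0.3,"tz":7,"fingers":1},{"ax":0,"ay":0,"az":0,"tx":2.1,"ty":0.4,"tz":7.8,"fingers":1},{"ax":0,"ay":0,"az":0,"tx":2.6,"ty":0.5,"tz":8.4,"fingers":1},{"ax":0,"ay":0,"az":0,"tx":3,"ty":0.6,"tz":9,"fingers":1}]'
python3 st.py
python3 - <<'E'
from h import *
P=optics.capture("scene");T=optics.capture("top")
cv2.imwrite("pics/lift.png",np.hstack([cv2.resize(P["img"][120:300,120:380],(400,277)),cv2.resize(T["img"][100:280,190:450],(400,277))]))
E
```

```text
clock: 12.6
eef_pos: [549.3, -35.7, 147.3]
eef_rot: [-0.163, 0.925, 0.059, 0.337]
force: [-2.1, -1.1, -0.1]
opening: -0.1
grip_force: 0.8
[-0.48  0.02 -0.73  0.3   0.49 -0.7 ] [549.3 -35.7 147.3] 12.6
y [-0.341  0.94  -0.002] z [ 0.605  0.218 -0.766]
```

View pics/lift.png

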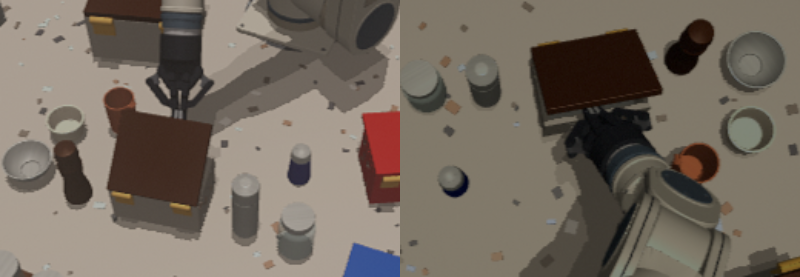

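The lid is up about 30°, resting on the fingers, and the cup is untouched. I'll continue along the arc.

```bash
python3 -m creep '[{"ax":0,"ay":0,"az":0,"tx":0.5,"ty":0.1,"tz":0.6,"fingers":1},{"ax":0,"ay":0,"az":0,"tx":1,"ty":0.2,"tz":1.1,"fingers":1},{"ax":0,"ay":0,"az":0,"tx":1.6,"ty":0.3,"tz":1.6,"fingers":1},{"ax":0,"ay":0,"az":0,"tx":2.3,"ty":0.4,"tz":2,"fingers":1},{"ax":0,"ay":0,"az":0,"tx":3,"ty":0.6,"tz":2.4,"fingers":1},{"ax":0,"ay":0,"az":0,"tx":3.6,"ty":0.7,"tz":2.8,"fingers":1},{"ax":0,"ay":0,"az":0,"tx":4.3,"ty":0.8,"tz":3.1,"fingers":1},{"ax":0,"ay":0,"az":0,"tx":5,"ty":1,"tz":3.4,"fingers":1},{"ax":0,"ay":0,"az":0,"tx":5.7,"ty":1.1,"tz":3.6,"fingers":1},{"ax":0,"ay":0,"az":0,"tx":6.3,"ty":1.2,"tz":3.9,"fingers":1}]'
python3 st.py
```

```text
clock: 13.7
eef_pos: [612.3, -23.5, 185.8]
eef_rot: [-0.163, 0.925, 0.059, 0.337]
force: [-1.3, 0.1, -0.2]
opening: -0.2
grip_force: 0.4
[-0.39  0.07 -0.56  0.38  0.45 -0.61] [612.3 -23.5 185.8] 13.7
y [-0.342  0.94  -0.001] z [ 0.604  0.219 -0.766]
```

```bash
python3 -m creep '[{"ax":0,"ay":0,"az":0,"tx":0.6,"ty":0.1,"tz":0.2,"fingers":1},{"ax":0,"ay":0,"az":0,"tx":1.2,"ty":0.2,"tz":0.4,"fingers":1},{"ax":0,"ay":0,"az":0,"tx":1.8,"ty":0.35,"tz":0.5,"fingers":1},{"ax":0,"ay":0,"az":0,"tx":2.4,"ty":0.5,"tz":0.6,"fingers":1},{"ax":0,"ay":0,"az":0,"tx":3,"ty":0.6,"tz":0.7,"fingers":1},{"ax":0,"ay":0,"az":0,"tx":3.6,"ty":0.7,"tz":0.8,"fingers":1},{"ax":0,"ay":0,"az":0,"tx":4.2,"ty":0.8,"tz":0.8,"fingers":1},{"ax":0,"ay":0,"az":0,"tx":4.8,"ty":0.9,"tz":0.8,"fingers":1},{"ax":0,"ay":0,"az":0,"tx":5.4,"ty":1.05,"tz":0.8,"fingers":1},{"ax":0,"ay":0,"az":0,"tx":6,"ty":1.2,"tz":0.8,"fingers":1}]'
python3 st.py
python3 - <<'E'
from h import *
P=optics.capture("scene");T=optics.capture("top")
cv2.imwrite("pics/up.png",np.hstack([cv2.resize(P["img"][120:300,120:380],(400,277)),cv2.resize(T["img"][80:260,190:450],(400,277))]))
E
```

```text
clock: 14.7
eef_pos: [672.2, -11.5, 193.6]
eef_rot: [-0.163, 0.925, 0.059, 0.337]
force: [0.4, -0.1, 0.5]
opening: 0.2
grip_force: 0.0
[-0.32  0.16 -0.44  0.39  0.41 -0.55] [672.2 -11.5 193.6] 14.7
y [-0.341  0.94  -0.001] z [ 0.604  0.218 -0.766]
```

View pics/up.png

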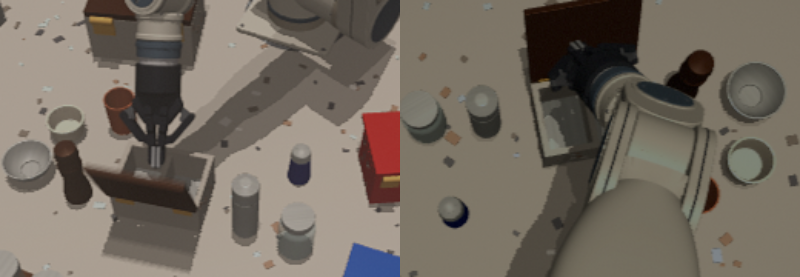

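The lid has gone past upright and rests open behind the finger, with no contact force. Backing off up and towards the robot.

```bash
python3 -m creep '[{"ax":0,"ay":0,"az":0,"tx":-1,"ty":-0.2,"tz":0.3,"fingers":1},{"ax":0,"ay":0,"az":0,"tx":-3,"ty":-0.6,"tz":1,"fingers":1},{"ax":0,"ay":0,"az":0,"tx":-5,"ty":-1,"tz":2,"fingers":1},{"ax":0,"ay":0,"az":0,"tx":-8,"ty":-1,"tz":3.5,"fingers":1},{"ax":0,"ay":0,"az":0,"tx":-11,"ty":-1,"tz":5,"fingers":1},{"ax":0,"ay":0,"az":0,"tx":-14,"ty":-1,"tz":6,"fingers":1},{"ax":0,"ay":0,"az":0,"tx":-15,"ty":0,"tz":7,"fingers":1},{"ax":0,"ay":0,"az":0,"tx":-15,"ty":3,"tz":8,"fingers":1},{"ax":0,"ay":0,"az":0,"tx":-15,"ty":6,"tz":8,"fingers":1},{"ax":0,"ay":0,"az":0,"tx":-15,"ty":8,"tz":8,"fingers":1}]'
python3 -m creep '[{"ax":0,"ay":0,"az":0,"tx":0,"ty":3,"tz":0,"fingers":1},{"ax":0,"ay":0,"az":0,"tx":0,"ty":6,"tz":0,"fingers":1},{"ax":0,"ay":0,"az":0,"tx":0,"ty":9,"tz":0,"fingers":1},{"ax":0,"ay":0,"az":0,"tx":0,"ty":12,"tz":0,"fingers":1},{"ax":0,"ay":0,"az":0,"tx":0,"ty":15,"tz":0,"fingers":1},{"ax":0,"ay":0,"az":0,"tx":0,"ty":15,"tz":0,"fingers":1},{"ax":0,"ay":0,"az":0,"tx":0,"ty":15,"tz":0,"fingers":1},{"ax":0,"ay":0,"az":0,"tx":0,"ty":15,"tz":0,"fingers":1},{"ax":0,"ay":0,"az":0,"tx":0,"ty":15,"tz":0,"fingers":1},{"ax":0,"ay":0,"az":0,"tx":0,"ty":15,"tz":0,"fingers":1}]'
python3 cup.py
python3 - <<'E'
from h import *
P=optics.capture("scene");T=optics.capture("top")
cv2.imwrite("pics/end.png",np.hstack([cv2.resize(P["img"][120:300,120:380],(400,277)),cv2.resize(T["img"][80:260,190:450],(400,277))]))
E
```

```text
clock: 15.8
eef_pos: [521.0, 69.7, 274.7]
eef_rot: [-0.163, 0.925, 0.058, 0.338]
force: [0.2, 0.6, -0.4]
opening: 0.1
grip_force: 0.0
clock: 16.8
eef_pos: [521.9, 217.4, 273.8]
eef_rot: [-0.162, 0.926, 0.058, 0.337]
force: [-0.3, 0.2, -0.2]
opening: 0.1
grip_force: 0.0
116 well-frame x -100.31748964476215 -38.75973084050326 y -169.6441382318384 -101.05900616271316
[(0.67, array([ 486., -205.,    0.])), (0.26, array([826., -42.,   0.]))]
```

View pics/end.png

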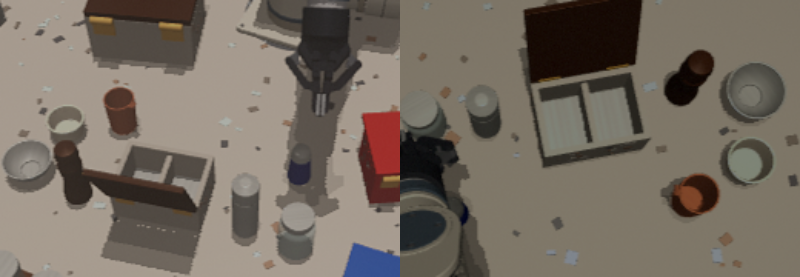

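The lid stands open on its stop, and the cup is upright and clear to the right ((695,195) in the top panel). Everything else is in place and the robot is touching nothing.

```bash
python3 -c "
from plant import r
print(r.finish_job())"
```

```text
the job is handed in; nothing more can be done
None
```

The job is handed in: I pushed the cup upright to the right, about 16 mm clear of the lid's edge, then pushed the lid past upright so it stays open by itself, with nothing else moved, by about 17 s of the 58 s allowed.

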